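# Push a queue of bottles home on a capping track and shut the gate behind it

## Task

Push the row of four small red-capped bottles along the metal track as one train, touching only the rearmost bottle with your fingers, until the front bottle is against the end stop and no gaps are left in the row. Then push the swing gate fully shut behind the row. Only push: do not grip, lift or tip anything, and leave the amber bottle, the small beaker and the stirring bar beside the track alone.

Things in the scene. Friction and masses are not known exactly. Their poses are not given: they have to be found in the camera images.
- track: Fixed aluminium track, 340 x 60 mm. Origin: centre of its underside, on the worktop. x runs along it towards the end stop, z up; +y is the gate-post side, nearer the robot. Deck (slippery grey liner) 6 mm above the worktop; side walls 44 mm apart inside, 4 mm thick, top edge 16 mm up. The end at x = -170 mm is open; the end stop is 60 mm wide, 56 mm high.
- stop_face (a point): Centre of the end stop's face that the front bottle must meet: in the track frame x = +150 mm, y = 0, 31 mm above the worktop.
- bottle_1: Round white plastic bottle with a red screw cap, about 40 mm in diameter and 77 mm tall, standing upright in the track; front bottle of the row (nearest the end stop). Pushed home, its origin is at about x = +130 mm in the track frame. Origin: centre of its underside. The body is straight-sided up to about 45 mm above its foot. Slides easily, 60 to 115 g; push it at about half its height.
- bottle_2: Round white plastic bottle with a red screw cap, about 40 mm in diameter and 77 mm tall, standing upright in the track; second in the row. Origin: centre of its underside. The body is straight-sided up to about 45 mm above its foot. Slides easily, 60 to 115 g; push it at about half its height.
- bottle_3: Round white plastic bottle with a red screw cap, about 40 mm in diameter and 77 mm tall, standing upright in the track; third in the row. Origin: centre of its underside. The body is straight-sided up to about 45 mm above its foot. Slides easily, 60 to 115 g; push it at about half its height.
- bottle_4: Round white plastic bottle with a red screw cap, about 40 mm in diameter and 77 mm tall, standing upright in the track; rearmost bottle of the row, the only one to be touched. With the whole row home its origin is at about x = +11.5 mm in the track frame; at the start the row stands 60 to 115 mm short of that. Origin: centre of its underside. The body is straight-sided up to about 45 mm above its foot. Slides easily, 60 to 115 g; push it at about half its height.
- gate (a joint): Angle of the swing gate. 0 = shut: arm straight across the track behind the row (along -y of the track, at a hard stop). Grows as it opens: at angle a the arm points along (-sin a, -cos a) in the track's x, y, so at 1.57 it points to the track's open end; at most 2.3. Starts at 1.75 to 2.15. Turns easily (under 1 N at its end) and stays where left; no latch, no spring.
- gate_pivot (a point): Axis of the gate's hinge, on a post beside the track: track frame x = -20 mm, y = +50 mm; 31 mm above the worktop, the arm's mid-height. Pin 47 mm high, hub radius 10 mm. The arm is a flat steel bar on edge, 8 mm thick, 23 to 39 mm above the worktop, centred on the line from the pivot to the peg.
- gate_peg (a point): Top centre of the upright black peg at the free end of the gate arm, 75 mm from the pivot axis. The peg is 12 mm in diameter and reaches from 23 to 57 mm above the worktop. With gate shut and row home the bar clears the rearmost bottle by about 7 mm.
- amber_bottle: Bystander: amber bottle with black cap, 62 mm in diameter, 121 mm tall, standing on the worktop on the far side of the track. Origin: centre of its underside.
- small_beaker: Bystander: small empty glass beaker, about 50 mm wide, 58 mm tall, standing on the near side of the track by the end stop. Origin: centre of its underside.
- stirring_bar: Bystander: white stirring bar, 40 mm long, 10 mm thick, lying on the worktop on the far side of the track near its open end. Origin: centre of its underside.
Mind the look-alikes: they are no part of the job. What is shaped like the bottle_2 but yellow is not meant. Leave any green look-alike of the bottle_4 alone.

How it is judged:
By the outcome, as a careful person would: the job done as asked, in the order asked, and still so for the second after the job is handed in, with the robot touching nothing.
It also fails if it takes over 54 s, if anything falls off the work surface, if the arm or the gripper's body presses on something with over 40 N, if the wrist force passes 120 N, or if a joint passes its speed limit or range.

## Robot

A 6-joint arm with a two-finger parallel gripper is mounted at the origin on a cart in front of the work surface, level with it; the furniture and walls round the work are solid. World frame = base frame: x ahead of the robot, y to its left, z up, the work surface at z = 0. Lengths are in m, angles in rad, forces in N, time in s.
With the tool pointing down it reaches from about 0.35 to 0.725 m from the base axis. Payload 4.3 kg.
Tool frame: the origin (TCP) lies at the very end of the fingers, on their centre line; the grasp point (between the pads) lies 19 mm behind it; z points along the fingers, y is the line along which they close (so a half turn about z gives the same grasp; the last joint's range is limited). The gripper opens to 85 mm and grips with 20 to 120 N. Pads are 22 mm wide; open, the fingers measure 114 mm over their backs; the gripper's body (76 mm by 85 mm) begins 54 mm behind the grasp point. The pads swing forward as they close: fully open they stand 13 mm farther back than shut.
Start: joints at [1.027, 0.377, 0.081, 1.274, 0, 1.46], TCP at [0.242, 0.522, 0.231] pointing down, gripper open.
Joint ranges: [-2.72, 2.72], [-0.84, 1.66], [-1.02, 1.22], [-1.77, 2.12], [-1.37, 1.28], [-3.14, 3.14]. Speed limits (rad/s): [2.57, 2.57, 3.14, 3.14, 3.14, 3.14].

## Interface

Orientations are given as a 3x3 rotation matrix whose columns are the frame's x, y, z axes.
In Python, from station import manip gives the robot as it stands.
- The arm moves only by the tool step_arm, never from a script. Its argument "commands" is a list of rows, each a list of 3 entries, a list of its own where there are three numbers: the shift along the tool's x, y, z in units of 400 mm (1.0 is 400 mm), then the turn, a rotation vector about the tool's x, y, z in units of 1.5 rad (1.0 is 1.5 rad), then the finger opening in mm, from 0 to 85.4. In form: [[[dx, dy, dz], [ax, ay, az], grip], ...]. A call has exactly 10 rows; each row is the pose to reach, as a shift and turn from the pose commanded when the call began, along the tool's axes at that moment; what a row does not reach only later rows make up. A row lasts 1/12 s, in which the tool goes at most 41.7 mm and 7.16 degrees, less where a joint would pass 70% of its speed; a pose out of reach is approached as far as the arm can. A call with a number of a shift or a turn outside -1 to 1 is refused whole. A call with a gripper value outside its range is refused whole. The fingers move at their own pace and stop on an object; "force" is the grip in N (left out, the last holds). Time passes only in rows, so rows that repeat a pose let the fingers close, or fill a call up. It gives the time, the measured TCP pose, the force, the opening and the grip force at its end, in the units of the state.
- manip.observe(): the state, without advancing time (a new reading comes with each control period).
- manip.get_image(name): name is "side" or "top"; returns the picture (400x640x3 uint8, red, green, blue); there is no depth.
- manip.camera_model(name): a dict with "vfov" (degrees; the focal length in pixels is half the picture's height over the tangent of half this angle, whatever the lens; pixels are square), "cx", "cy" (the principal point, pixels), "camera_from_world" (4x4, takes a point from world to camera coordinates). Camera axes: x right, y up, looking along -z (the intrinsics and any distortion apply to the point x, -y, -z); pixel columns grow to the right and rows downward; lengths in m; the calibration is good to about 2 mm. A picture is of the moment at which its call begins. camera_model takes no time and is no camera call.
- manip.hand_in(): hands the job in; it is judged then, once.
Trained networks look in the newest picture that a camera, given by its name, has taken for a name from the list of things; names that differ only in an ending like _2 or _b are one class to them, and where a whole thing is asked for, a point or a joint stands for the part that bears it (a point fixed in the world has none). Each returns a list of dicts, best first, with "score" (0 to 1); they miss things now and then, are a little off and sometimes report something else, mostly with a low value. They report only what shows in the picture. A call takes as long as a camera call. They do not tell look-alikes from the thing itself.
- manip.find_in(camera, target): "rect" ([left, top, right, bottom] in pixels, round what is visible of it).
- manip.spot_point(camera, target): "at" ([column, row] in pixels: a listed point, or the origin of a listed thing).
The state is a dict: "time": time; "joints": joint angles; "joint_vel": joint speeds; "joint_efforts": joint torques, N m; "ee_pos": TCP position; "tcp_rot": TCP orientation; "ft_force": force on the tool from outside, world axes, zero at the start; "moment": the same for the moment, N m; "gripper_width": finger opening in m; "grasp_force": force on a finger pad.
Only numpy, scipy, OpenCV 4.12 (cv2) and the standard library are available. Lean on these libraries where they do the work, as an engineer would, in place of code of your own. Each camera call takes 0.05 s, during which the arm holds its last target. There are 200 camera calls.

## Working session

There is one attempt and no reset: what is moved stays moved. The work goes in short steps, Python scripts to look and compute and a tool call to move; the robot and the scene stay as the last step left them, time stands still between calls to the robot, and variables do not carry over. Pictures are saved under pics/ and viewed, at most 10 in all, crops included, and the job is handed in when it is done.

Besides the shell and the picture viewer there is one more tool, called as a command line: name --argument value ..., lists and objects as JSON in quotes. step_arm: Moves the arm, as the interface text tells. Shifts and turns lie within -1 to 1; 1 stands for 400 mm of shift or 1.5 rad of turn. Its arguments: {"type":"object","properties":{"commands":{"type":"array","items":{"type":"array"}},"force":{"type":"number"}},"required":["commands"]}

```bash
mkdir -p pics; cat > h.py <<'E'
import numpy as np, cv2
from station import manip
def ray(cam,px):
    m=manip.camera_model(cam); f=200/np.tan(np.radians(m["vfov"])/2)
    T=np.linalg.inv(np.array(m["camera_from_world"]))
    d=np.array([(px[0]-m["cx"])/f,-(px[1]-m["cy"])/f,-1.])
    return T[:3,3],T[:3,:3]@d
def at_z(cam,px,z):
    o,d=ray(cam,px); return o+d*(z-o[2])/d[2]
def proj(cam,p):
    m=manip.camera_model(cam); f=200/np.tan(np.radians(m["vfov"])/2)
    c=np.array(m["camera_from_world"])@np.append(p,1)
    return np.array([m["cx"]+f*c[0]/-c[2], m["cy"]-f*c[1]/-c[2]])
def save(cam,name):
    im=manip.get_image(cam); cv2.imwrite(f"pics/{name}.png",im[:,:,::-1]); return im
E
python3 - <<'E'
from h import *
np.set_printoptions(precision=3,suppress=True)
for c in("top","side"):
    save(c,c+"0"); m=manip.camera_model(c); print({k:v for k,v in m.items() if k!="camera_from_world"}, ray(c,(320,200)))
    for t in("bottle_1","stop_face","gate_pivot","gate_peg","track","amber_bottle","small_beaker","stirring_bar"):
        for r in manip.spot_point(c,t)[:7]: print(c,t,np.round(r["at"],1),round(r["score"],2))
s=manip.observe(); print(s["time"],s["ee_pos"],s["tcp_rot"],s["ft_force"])
E
```

```text
{'vfov': 55.18242513353962, 'cx': 322.92813073870815, 'cy': 200.5804040518503} (array([0.393, 0.001, 0.893]), array([ 0.202, -0.022, -0.979]))
top bottle_1 [349.4 211.7] 0.78
top bottle_1 [313.9 215.6] 0.76
top bottle_1 [422.2 210.9] 0.63
top bottle_1 [327.2 211.4] 0.62
top bottle_1 [389.7 160.7] 0.61
top bottle_1 [364.8 207.4] 0.57
top stop_face [263.1 220.8] 0.81
top gate_pivot [339.6 235. ] 0.91
top gate_pivot [309.9 176.9] 0.28
top gate_peg [372.5 232.3] 0.71
top track [327.9 213.8] 0.9
top track [315.6 215.2] 0.62
top amber_bottle [310.  177.8] 0.56
top small_beaker [288. 255.] 0.62
top stirring_bar [363.1 171.8] 0.47
{'vfov': 49.792492550325505, 'cx': 322.2636542528313, 'cy': 201.24703241920122} (array([ 0.477, -0.686,  0.576]), array([ 0.121,  0.809, -0.575]))
side bottle_1 [310.6 273.8] 0.73
side bottle_1 [309.1 261.2] 0.72
side bottle_1 [307.3 345.7] 0.7
side bottle_1 [374.1 301.9] 0.58
side bottle_1 [300.6 233.4] 0.54
side bottle_1 [305.8 249.7] 0.51
side stop_face [297.1 191.8] 0.95
side gate_pivot [278.5 243. ] 0.7
side gate_peg [267.9 263.3] 0.62
side track [301.9 244.5] 0.62
side track [282.4 243.1] 0.31
side amber_bottle [349.2 238.8] 0.84
side small_beaker [261.1 222.8] 0.63
side stirring_bar [361.7 274.8] 0.49
0.9 [0.242 0.522 0.231] [[-0.907  0.42   0.   ]
 [ 0.42   0.907  0.   ]
 [ 0.     0.    -1.   ]] [-1.041 -0.464  0.461]
```

```bash
python3 - <<'E'
import cv2
a=cv2.imread("pics/top0.png")[130:290,200:460]; b=cv2.imread("pics/side0.png")[150:370,200:460]
a=cv2.resize(a,None,fx=3,fy=3,interpolation=cv2.INTER_CUBIC);cv2.imwrite("pics/topc.png",a)
b=cv2.resize(b,None,fx=2.7,fy=2.7,interpolation=cv2.INTER_CUBIC);cv2.imwrite("pics/sidec.png",b)
E
```

```text
(no output)
```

View pics/topc.png

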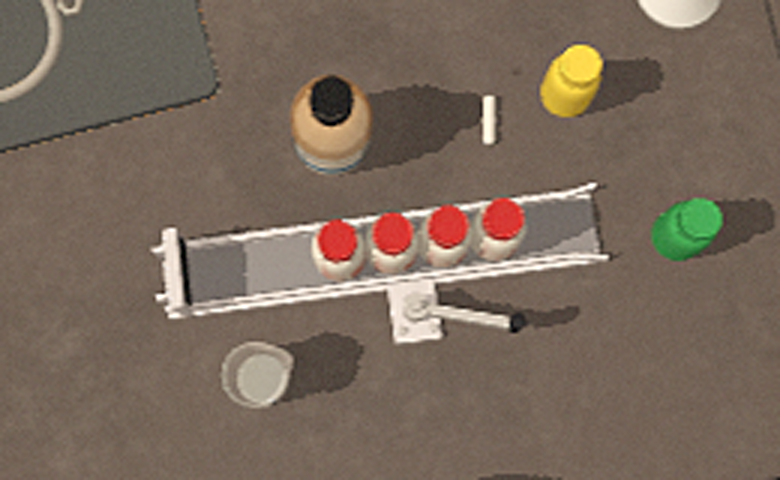

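View pics/sidec.png

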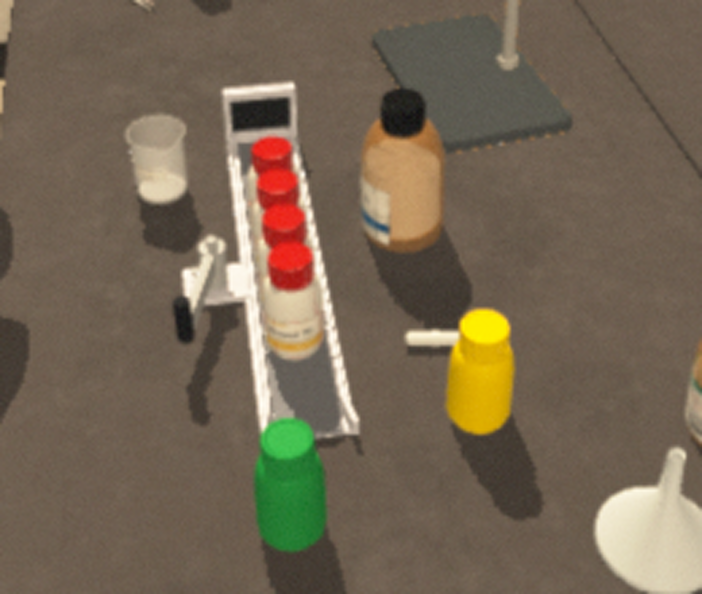

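View pics/top0.png

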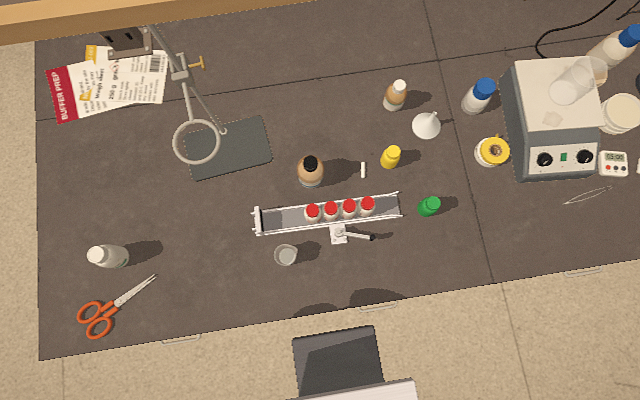

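The top view shows four red caps in the track, front to rear at about (312,213), (331,211), (349,209) and (368,206), with the end stop at the left (257,220) and the open end at the right (400,205). The rear red bottle at (368,206) is bottle_4. The green one (429,206) and the yellow one (390,157) are look-alikes outside the track. The gate arm runs from (340,235) to the peg at (372,237), on the near side.

```bash
cat >> h.py <<'E'
from scipy.optimize import least_squares
def T2W(t,p):  # track (x,y,yaw) -> world
    c,s=np.cos(t[2]),np.sin(t[2]); return np.array([t[0]+c*p[0]-s*p[1], t[1]+s*p[0]+c*p[1], p[2]])
def W2T(t,w):
    c,s=np.cos(t[2]),np.sin(t[2]); d=np.asarray(w)[:2]-t[:2]; return np.array([c*d[0]+s*d[1],-s*d[0]+c*d[1],w[2]])
def tri(a,b):  # pixel in top, side -> world point, residual px
    g=at_z("top",a,0.04)
    f=lambda p: np.r_[proj("top",p)-a, proj("side",p)-b]
    r=least_squares(f,g); return r.x, np.abs(r.fun).max()
E
python3 - <<'E'
from h import *
np.set_printoptions(precision=4,suppress=True)
for n,a,b in [("stop",(263.1,220.8),(297.1,191.8)),("piv",(339.6,235),(278.5,243)),("peg",(372.5,237),(267.9,263.3)),("track",(327.9,213.8),(301.9,244.5))]:
    p,r=tri(np.array(a),np.array(b)); print(n,p,round(r,2))
obs=[("top",(.15,0,.031),(263.1,220.8)),("side",(.15,0,.031),(297.1,191.8)),("top",(-.02,.05,.031),(339.6,235)),("side",(-.02,.05,.031),(278.5,243)),
 ("top",(0,0,0),(327.9,213.8)),("side",(0,0,0),(301.9,244.5))]
obs+= [("top",(-.17,.03,.016),(200+607/3,130+258/3)),("top",(-.17,-.03,.016),(200+596/3,130+186/3)),
 ("side",(-.17,.03,.016),(200+262/2.7,150+430/2.7)),("side",(-.17,-.03,.016),(200+355/2.7,150+430/2.7)),
 ("side",(.15,.03,.056),(200+224/2.7,150+90/2.7)),("side",(.15,-.03,.056),(200+295/2.7,150+86/2.7))]
f=lambda t: np.concatenate([proj(c,T2W(t,p))-np.array(o) for c,p,o in obs])
r=least_squares(f,[.45,0,1.6],loss="soft_l1"); t=r.x; print(t,np.round(f(t).reshape(-1,2),1).tolist())
np.save("t.npy",t)
# caps: red segmentation
for c in("top","side"):
    im=cv2.imread(f"pics/{c}0.png"); hsv=cv2.cvtColor(im,cv2.COLOR_BGR2HSV)
    m=(((hsv[...,0]<6)|(hsv[...,0]>174))&(hsv[...,1]>190)&(hsv[...,2]>120)).astype(np.uint8)
    m[:150]=0; m[:,:240]=0; m[:,460:]=0
    n,l,s,ce=cv2.connectedComponentsWithStats(m)
    for i in range(1,n):
        if s[i,4]>20: print(c,s[i],ce[i], W2T(t,at_z(c,ce[i],.08 if c=="top" else .073)))
for c in("top","side"):
    im=cv2.imread(f"pics/{c}0.png"); k=4
    im=cv2.resize(im,None,fx=k,fy=k,interpolation=cv2.INTER_CUBIC)
    P=lambda p:tuple(int(v) for v in np.round(proj(c,T2W(t,p))*k+k/2))
    for z,ys in((.016,(.026,.022,-.022,-.026)),(.006,(.022,-.022))):
        for y in ys: cv2.line(im,P((-.17,y,z)),P((.15,y,z)),(0,255,0),1)
    cv2.polylines(im,[np.array([P((.15,y,z)) for y,z in((-.03,.006),(-.03,.056),(.03,.056),(.03,.006))])],True,(255,0,255),1)
    cv2.circle(im,P((-.02,.05,.047)),5,(255,0,0),1)
    for a in (1.7,1.8,1.9,2.0,2.1,): cv2.circle(im,P((-.02-.075*np.sin(a),.05-.075*np.cos(a),.057)),3,(0,255,255),-1)
    o=im[4*185:4*260,4*245:4*415] if c=="top" else im[4*170:4*320,4*250:4*350]
    cv2.imwrite(f"pics/ov_{c}.png",o); 
E
```

```text
stop [0.5446 0.1161 0.0351] 0.56
piv [ 0.4871 -0.0493  0.0335] 1.47
peg [ 0.4659 -0.1194  0.0501] 0.05
track [ 0.5375 -0.0326  0.0083] 0.97
[ 0.5398 -0.0323  1.5365] [[-0.5, -0.3], [-0.4, 1.3], [-0.0, -2.3], [-0.0, 1.6], [-0.1, 0.6], [2.1, 2.6], [-0.1, 0.7], [-0.7, -0.4], [-1.1, -0.4], [0.1, -4.7], [-0.4, 1.7], [0.2, 0.7]]
top [361 196  13  14 102] [367.4412 202.4118] [-0.0861 -0.0019  0.08  ]
top [343 199  12  13 105] [348.8762 204.6   ] [-0.0455 -0.0023  0.08  ]
top [325 201  12  13 101] [330.4653 207.1287] [-0.0053 -0.0019  0.08  ]
top [306 203  13  14 106] [311.8585 209.6321] [ 0.0353 -0.0016  0.08  ]
side [294 201  21  56 700] [303.7886 228.9986] [-0.0325  0.0004  0.073 ]
```

View pics/ov_top.png

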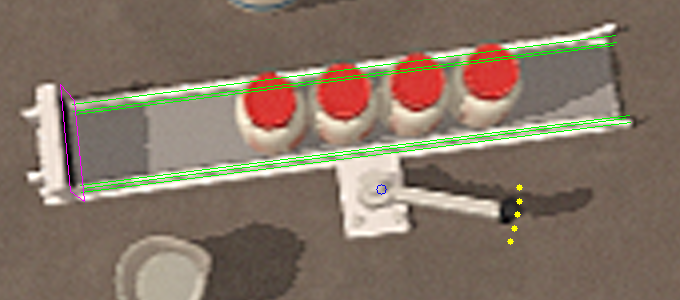

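View pics/ov_side.png

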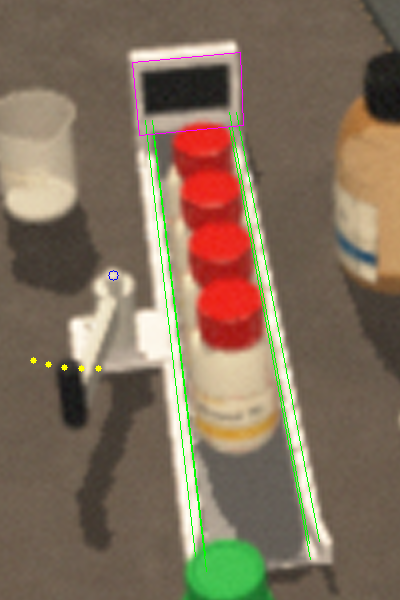

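The overlay agrees with the track, stop and pivot to about 2–3 mm. The peg sits at a gate angle of about 1.9, and bottle_4 stands alone at the row's rear end. Next I work out the bystander positions and the first move.

```bash
cat >> h.py <<'E'
def go(tx,ty,z,yaw=None):
    """shift (units) + turn about tool z (units) to bring TCP to track (tx,ty,z) with tool x along track x"""
    t=np.load("t.npy"); s=manip.observe(); R=np.array(s["tcp_rot"])
    d=R.T@(T2W(t,(tx,ty,z))-np.array(s["ee_pos"]))
    y=t[2] if yaw is None else yaw
    cur=np.arctan2(R[1,0],R[0,0]); dy=(y-cur+np.pi)%(2*np.pi)-np.pi
    return np.round(d/.4,4), round(-dy/1.5,4)
E
python3 - <<'E'
from h import *
np.set_printoptions(precision=4,suppress=True)
t=np.load("t.npy")
for n,a,b in [("amber",(310,177.8),(349.2,238.8)),("beaker",(288,255),(261.1,222.8)),("bar",(363.1,171.8),(361.7,274.8)),("green",(422.2,210.9),(307.3,345.7)),("yellow",(389.7,160.7),(374.1,301.9)),("b4",(364.8,207.4),(310.6,273.8))]:
    p,r=tri(np.array(a),np.array(b)); print(n,W2T(t,p),round(r,2))
print(W2T(t,manip.observe()["ee_pos"]), go(-.138,0,.2), go(-.138,0,.034), T2W(t,(-.138,0,.034)))
E
```

```text
amber [ 0.031  -0.0987 -0.0172] 0.1
beaker [ 0.1042  0.0835 -0.0076] 0.62
bar [-0.0978 -0.0954  0.0033] 1.44
green [-0.2255  0.0182 -0.0101] 0.24
yellow [-0.1654 -0.1065  0.0052] 1.58
b4 [-0.0878 -0.0037  0.0111] 0.04
[0.5435 0.3169 0.2314] (array([-1.3925, -1.2615,  0.0782]), np.float64(0.7809)) (array([-1.3925, -1.2616,  0.4932]), np.float64(0.7809)) [ 0.535  -0.1702  0.034 ]
```

step_arm --commands '[[[-0.07,-0.063,0],[0,0,0.04],0],[[-0.14,-0.126,0],[0,0,0.08],0],[[-0.21,-0.189,0],[0,0,0.12],0],[[-0.28,-0.252,0],[0,0,0.16],0],[[-0.35,-0.315,0],[0,0,0.2],0],[[-0.42,-0.378,0],[0,0,0.24],0],[[-0.49,-0.441,0],[0,0,0.28],0],[[-0.56,-0.504,0],[0,0,0.32],0],[[-0.63,-0.567,0],[0,0,0.36],0],[[-0.7,-0.63,0],[0,0,0.4],0]]' --force 60

```text
time: 1.73
ee_pos: [0.3902, 0.1737, 0.2316]
tcp_rot: [[-0.509, 0.861, 0.001], [0.861, 0.509, 0.0], [-0.0, 0.001, -1.0]]
ft_force: [0.5, 0.7, -0.6]
gripper_width: -0.0
grasp_force: 0.0
```

```bash
python3 - <<'E'
from h import *
s=manip.observe();print(s["time"],s["ee_pos"],s["gripper_width"],s["joints"])
print(go(-.138,0,.16))
E
```

```text
1.7333 [0.39020594 0.17371549 0.23158255] -4.478668459616466e-05 [ 2.70055203e-01  7.83682203e-02 -3.04070355e-01  1.18746925e+00
  5.92938162e-05  1.30659410e+00]
(array([-0.9243, -0.1264,  0.179 ]), np.float64(0.379))
```

step_arm --commands '[[[-0.09,-0.013,0],[0,0,0.04],0],[[-0.18,-0.025,0],[0,0,0.08],0],[[-0.28,-0.038,0],[0,0,0.12],0],[[-0.38,-0.051,0],[0,0,0.16],0],[[-0.48,-0.064,0],[0,0,0.2],0],[[-0.58,-0.078,0],[0,0,0.24],0],[[-0.68,-0.092,0],[0,0,0.28],0],[[-0.78,-0.106,0],[0,0,0.32],0],[[-0.86,-0.117,0.05],[0,0,0.36],0],[[-0.924,-0.126,0.1],[0,0,0.379],0]]'

```text
time: 2.57
ee_pos: [0.5377, -0.1715, 0.192]
tcp_rot: [[0.036, 0.999, 0.004], [0.999, -0.036, -0.002], [-0.002, 0.004, -1.0]]
ft_force: [0.6, -0.0, 0.6]
gripper_width: -0.0003
grasp_force: 0.0
```

```bash
python3 - <<'E'
from h import *
s=manip.observe();print(s["time"],W2T(np.load("t.npy"),s["ee_pos"]))
print(go(-.138,0,.034))
E
```

```text
2.5667 [-0.13919928 -0.00277029  0.19204111]
(array([ 0.0038, -0.0086,  0.3951]), np.float64(-0.0011))
```

step_arm --commands '[[[0.003,-0.006,0.05],[0,0,0],0],[[0.003,-0.006,0.1],[0,0,0],0],[[0.003,-0.006,0.15],[0,0,0],0],[[0.003,-0.006,0.2],[0,0,0],0],[[0.003,-0.006,0.24],[0,0,0],0],[[0.003,-0.006,0.28],[0,0,0],0],[[0.003,-0.006,0.32],[0,0,0],0],[[0.003,-0.006,0.35],[0,0,0],0],[[0.003,-0.006,0.375],[0,0,0],0],[[0.003,-0.006,0.39],[0,0,0],0]]'

```text
time: 3.4
ee_pos: [0.5327, -0.1664, 0.0341]
tcp_rot: [[0.031, 1.0, -0.001], [1.0, -0.031, 0.001], [0.001, -0.001, -1.0]]
ft_force: [-0.3, -0.3, -0.7]
gripper_width: -0.0001
grasp_force: 0.0
```

```bash
python3 - <<'E'
from h import *
s=manip.observe();print(s["time"],W2T(np.load("t.npy"),s["ee_pos"]),s["ft_force"])
a=save("top","t1")[170:270,240:440]; b=save("side","s1")[150:350,200:440]
a=cv2.resize(a,(720,360),interpolation=2); b=cv2.resize(b,None,fx=3,fy=3,interpolation=2)[:,:720]
b=cv2.resize(b,(288,240))
b=save("side","s1b")[170:330,240:380]; b=cv2.resize(b,(525,600),interpolation=2)
a=cv2.resize(a,(270,135)); c=np.zeros((600,795,3),np.uint8); c[:,:525]=b; c[:135,525:]=a
cv2.imwrite("pics/v1.png",c[:,:,::-1])
E
```

```text
3.4 [-0.1342472   0.00249543  0.03407985] [-0.31940738 -0.25443413 -0.68076396]
```

View pics/v1.png

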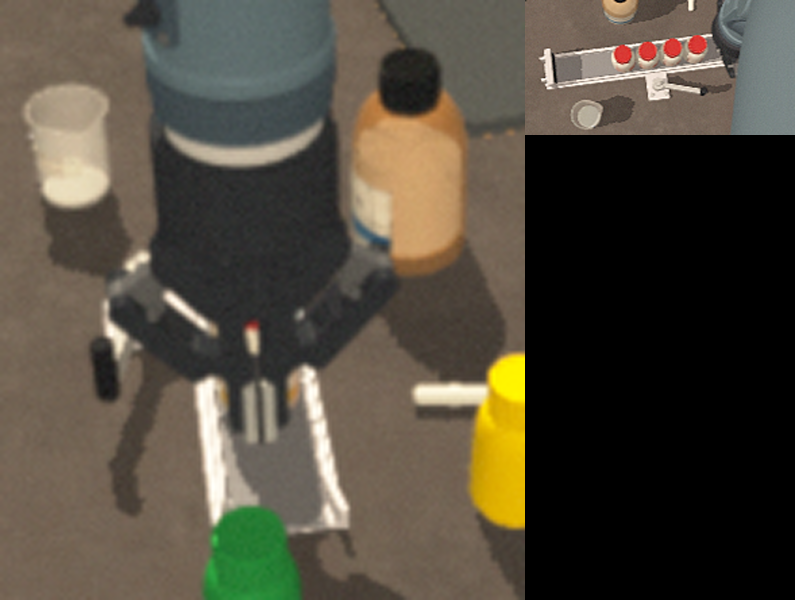

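The closed fingers stand centred between the walls (about (260,410) in the crop), behind bottle_4. The gripper's knuckles are clear of the peg at (105,370) and of the amber bottle. Now I push slowly.

step_arm --commands '[[[0.01,0.002,0],[0,0,0],0],[[0.02,0.004,0],[0,0,0],0],[[0.03,0.004,0],[0,0,0],0],[[0.04,0.004,0],[0,0,0],0],[[0.05,0.004,0],[0,0,0],0],[[0.06,0.004,0],[0,0,0],0],[[0.07,0.004,0],[0,0,0],0],[[0.08,0.004,0],[0,0,0],0],[[0.09,0.004,0],[0,0,0],0],[[0.1,0.004,0],[0,0,0],0]]'

```text
time: 4.38
ee_pos: [0.5362, -0.1264, 0.0354]
tcp_rot: [[0.032, 1.0, 0.0], [1.0, -0.032, -0.0], [-0.0, 0.0, -1.0]]
ft_force: [-0.4, -1.3, 0.2]
gripper_width: -0.0002
grasp_force: 0.8
```

```bash
python3 - <<'E'
from h import *
s=manip.observe();print(s["time"],W2T(np.load("t.npy"),s["ee_pos"]),s["ft_force"],go(-.03,0,.034))
E
```

```text
4.3833 [-0.0942165   0.00029718  0.03537875] [-0.4131083  -1.29791941  0.16771832] (array([0.1605, 0.0012, 0.0034]), np.float64(0.0018))
```

step_arm --commands '[[[0.01,0,0],[0,0,0],0],[[0.02,0,0],[0,0,0],0],[[0.03,0,0],[0,0,0],0],[[0.04,0,0],[0,0,0],0],[[0.05,0,0],[0,0,0],0],[[0.06,0,0],[0,0,0],0],[[0.07,0,0],[0,0,0],0],[[0.08,0,0],[0,0,0],0],[[0.09,0,0],[0,0,0],0],[[0.1,0,0],[0,0,0],0]]'

```text
time: 5.22
ee_pos: [0.5373, -0.0863, 0.0353]
tcp_rot: [[0.031, 1.0, -0.0], [1.0, -0.031, 0.0], [0.0, -0.0, -1.0]]
ft_force: [-0.1, -1.5, 1.9]
gripper_width: -0.0001
grasp_force: 0.8
```

```bash
python3 - <<'E'
from h import *
s=manip.observe();print(s["time"],W2T(np.load("t.npy"),s["ee_pos"]),s["ft_force"])
a=save("top","t2")[180:250,240:400]; a=cv2.resize(a,None,fx=4.5,fy=4.5,interpolation=2)
cv2.imwrite("pics/v2.png",a[:,:,::-1])
E
```

```text
5.2167 [-0.05408947  0.00056498  0.03526788] [-0.09053389 -1.51448611  1.87288575]
```

View pics/v2.png

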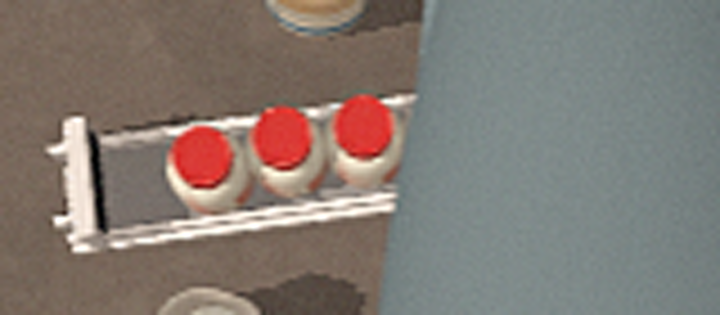

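The three visible upright caps have moved up as one train, with the front one at (205,155) in the crop and about 35 mm left to go.

step_arm --commands '[[[0.01,0,0],[0,0,0],0],[[0.02,0,0],[0,0,0],0],[[0.03,0,0],[0,0,0],0],[[0.04,0,0],[0,0,0],0],[[0.048,0,0],[0,0,0],0],[[0.055,0,0],[0,0,0],0],[[0.06,0,0],[0,0,0],0],[[0.065,0,0],[0,0,0],0],[[0.07,0,0],[0,0,0],0],[[0.073,0,0],[0,0,0],0]]'

```text
time: 6.1
ee_pos: [0.5382, -0.0573, 0.0352]
tcp_rot: [[0.031, 1.0, -0.0], [1.0, -0.031, 0.0], [0.0, -0.0, -1.0]]
ft_force: [0.2, -1.4, 0.6]
gripper_width: 0.0002
grasp_force: 0.6
```

step_arm --commands '[[[0.0015,0,0],[0,0,0],0],[[0.003,0,0],[0,0,0],0],[[0.0045,0,0],[0,0,0],0],[[0.006,0,0],[0,0,0],0],[[0.0075,0,0],[0,0,0],0],[[0.009,0,0],[0,0,0],0],[[0.01,0,0],[0,0,0],0],[[0.01,0,0],[0,0,0],0],[[0.01,0,0],[0,0,0],0],[[0.01,0,0],[0,0,0],0]]'

```text
time: 6.93
ee_pos: [0.5384, -0.0535, 0.0353]
tcp_rot: [[0.031, 1.0, 0.0], [1.0, -0.031, 0.0], [0.0, 0.0, -1.0]]
ft_force: [0.3, -0.8, -0.7]
gripper_width: -0.0001
grasp_force: 0.3
```

```bash
python3 - <<'E'
from h import *
s=manip.observe();print(s["time"],W2T(np.load("t.npy"),s["ee_pos"]),s["ft_force"],s["moment"])
E
```

```text
6.9333 [-0.0212322   0.00057665  0.03530919] [ 0.32390036 -0.75010346 -0.679202  ] [-0.15082677 -0.02463037 -0.00233034]
```

Not at the stop yet, so I carry on at 1 mm per row until the force rises.

step_arm --commands '[[[0.001,0,0],[0,0,0],0],[[0.002,0,0],[0,0,0],0],[[0.003,0,0],[0,0,0],0],[[0.004,0,0],[0,0,0],0],[[0.005,0,0],[0,0,0],0],[[0.006,0,0],[0,0,0],0],[[0.007,0,0],[0,0,0],0],[[0.008,0,0],[0,0,0],0],[[0.009,0,0],[0,0,0],0],[[0.01,0,0],[0,0,0],0]]'

```text
time: 7.77
ee_pos: [0.5385, -0.0495, 0.0353]
tcp_rot: [[0.031, 1.0, 0.0], [1.0, -0.031, 0.0], [0.0, 0.0, -1.0]]
ft_force: [0.2, -1.5, 0.1]
gripper_width: 0.0002
grasp_force: 0.6
```

step_arm --commands '[[[0.001,0,0],[0,0,0],0],[[0.002,0,0],[0,0,0],0],[[0.003,0,0],[0,0,0],0],[[0.004,0,0],[0,0,0],0],[[0.005,0,0],[0,0,0],0],[[0.006,0,0],[0,0,0],0],[[0.007,0,0],[0,0,0],0],[[0.008,0,0],[0,0,0],0],[[0.009,0,0],[0,0,0],0],[[0.01,0,0],[0,0,0],0]]'

```text
time: 8.6
ee_pos: [0.5394, -0.048, 0.0359]
tcp_rot: [[0.033, 0.999, 0.001], [0.999, -0.033, -0.005], [-0.005, 0.001, -1.0]]
ft_force: [-0.9, -9.8, 2.4]
gripper_width: 0.0003
grasp_force: 4.6
```

```bash
python3 - <<'E'
from h import *
s=manip.observe();print(s["time"],W2T(np.load("t.npy"),s["ee_pos"]),s["ft_force"])
a=save("top","t3")[180:250,240:400]; a=cv2.resize(a,None,fx=4.5,fy=4.5,interpolation=2)
cv2.imwrite("pics/v3.png",a[:,:,::-1])
E
```

```text
8.6 [-0.01575132 -0.00022886  0.03592543] [-0.88878272 -9.77117925  2.35165302]
```

View pics/v3.png

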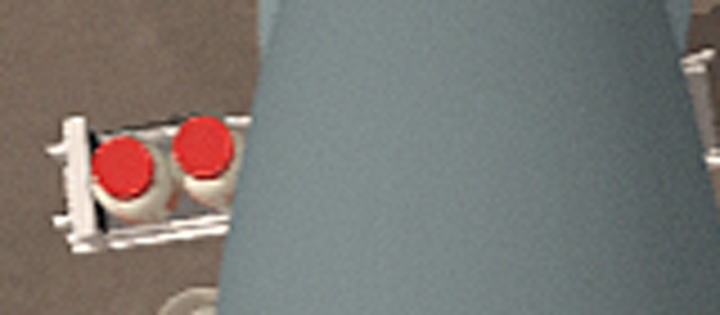

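The force rises to 10 N, and the front cap at (122,167) stands against the stop, so the row is home. I back off and lift.

step_arm --commands '[[[-0.01,0,0],[0,0,0],0],[[-0.02,0,0],[0,0,0],0],[[-0.04,0,0],[0,0,0],0],[[-0.07,0,0],[0,0,0],0],[[-0.1,0,0],[0,0,0],0],[[-0.13,0,0],[0,0,0],0],[[-0.16,0,-0.05],[0,0,0],0],[[-0.19,0,-0.12],[0,0,0],0],[[-0.2,0,-0.2],[0,0,0],0],[[-0.2,0,-0.25],[0,0,0],0]]'

```text
time: 9.48
ee_pos: [0.537, -0.1281, 0.1381]
tcp_rot: [[0.034, 0.999, 0.003], [0.999, -0.034, -0.001], [-0.001, 0.003, -1.0]]
ft_force: [1.1, 0.0, 1.1]
gripper_width: 0.0002
grasp_force: 0.0
```

```bash
python3 - <<'E'
from h import *
s=manip.observe();print(s["time"],W2T(np.load("t.npy"),s["ee_pos"]),s["ft_force"],go(-.095,.113,.13),go(-.095,.113,.03))
E
```

```text
9.4833 [-0.09587217 -0.00049831  0.13806886] [1.05858213 0.01820719 1.12923368] (array([ 0.0023, -0.2838,  0.0194]), np.float64(0.0002)) (array([ 0.0025, -0.2845,  0.2694]), np.float64(0.0002))
```

step_arm --commands '[[[0,-0.04,0],[0,0,0],0],[[0,-0.08,0],[0,0,0],0],[[0,-0.12,0],[0,0,0],0],[[0,-0.16,0],[0,0,0],0],[[0,-0.2,0],[0,0,0],0],[[0,-0.24,0],[0,0,0],0],[[0,-0.27,0],[0,0,0],0],[[0,-0.285,0],[0,0,0],0],[[0,-0.285,0],[0,0,0],0],[[0,-0.285,0],[0,0,0],0]]'

```text
time: 10.32
ee_pos: [0.4226, -0.1225, 0.1355]
tcp_rot: [[0.032, 0.999, 0.001], [0.999, -0.032, -0.0], [-0.0, 0.001, -1.0]]
ft_force: [-0.3, 0.5, 0.0]
gripper_width: 0.0002
grasp_force: 0.0
```

```bash
python3 - <<'E'
from h import *
s=manip.observe();print(s["time"],W2T(np.load("t.npy"),s["ee_pos"]),s["ft_force"],go(-.095,.113,.03))
a=save("top","t4")[180:260,240:410]; a=cv2.resize(a,None,fx=2.5,fy=2.5,interpolation=2)
b=save("side","s4")[160:310,240:380]; b=cv2.resize(b,None,fx=2.6,fy=2.6,interpolation=2)
c=np.zeros((390,790,3),np.uint8); c[:a.shape[0],:a.shape[1]]=a; c[:b.shape[0],-b.shape[1]:]=b[:, :364]
cv2.imwrite("pics/v4.png",c[:,:,::-1])
E
```

```text
10.3167 [-0.09421443  0.11399031  0.1354784 ] [-0.33356926  0.53909879  0.00546519] (array([-0.002 ,  0.0022,  0.2637]), np.float64(0.0013))
```

View pics/v4.png

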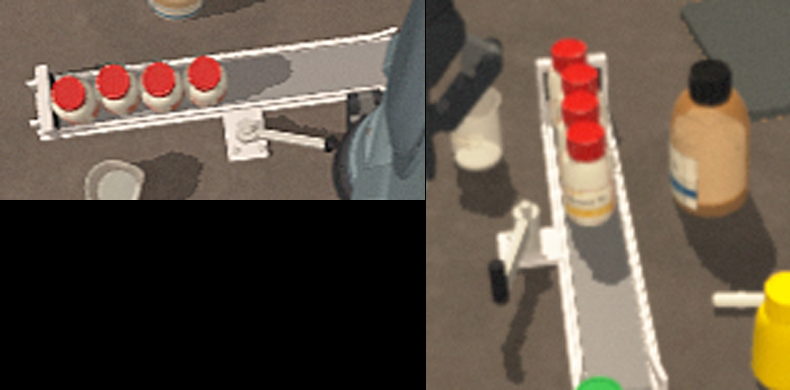

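The row stands at the stop with evenly spaced caps in the top crop at (69,92), (114,83), (160,85) and (206,75). The peg is at (332,145). I check the cap spacing numerically and lower the fingers outside the peg.

step_arm --commands '[[[0,0.002,0.03],[0,0,0],0],[[0,0.002,0.06],[0,0,0],0],[[0,0.002,0.1],[0,0,0],0],[[0,0.002,0.14],[0,0,0],0],[[0,0.002,0.18],[0,0,0],0],[[0,0.002,0.21],[0,0,0],0],[[0,0.002,0.235],[0,0,0],0],[[0,0.002,0.255],[0,0,0],0],[[0,0.002,0.262],[0,0,0],0],[[0,0.002,0.262],[0,0,0],0]]'

```text
time: 11.25
ee_pos: [0.423, -0.1218, 0.0299]
tcp_rot: [[0.031, 1.0, -0.001], [1.0, -0.031, 0.001], [0.001, -0.001, -1.0]]
ft_force: [-0.3, 0.4, 0.2]
gripper_width: 0.0001
grasp_force: 0.0
```

```bash
python3 - <<'E'
from h import *
np.set_printoptions(precision=4,suppress=True)
t=np.load("t.npy")
im=cv2.imread("pics/t4.png"); hsv=cv2.cvtColor(im,cv2.COLOR_BGR2HSV)
m=(((hsv[...,0]<6)|(hsv[...,0]>174))&(hsv[...,1]>190)&(hsv[...,2]>120)).astype(np.uint8)
m[:150]=0; m[:,:240]=0; m[:,460:]=0
n,l,s,ce=cv2.connectedComponentsWithStats(m)
for i in range(1,n):
    if s[i,4]>20: print(ce[i], W2T(t,at_z("top",ce[i],.08)))
p,r=tri(np.array([240+332/2.5,180+145/2.5]),np.array([240+(499-426)/2.6,160+267/2.6])); q=W2T(t,p); print("peg",q,r,"a",np.arctan2(-(q[0]+.02),-(q[1]-.05)))
s=manip.observe();print(s["time"],W2T(t,s["ee_pos"]),s["ft_force"])
C=[]
E
```

```text
[321.3364 208.9182] [ 0.0148 -0.0005  0.08  ]
[303.0943 211.0283] [ 0.0544 -0.001   0.08  ]
[284.7963 211.9444] [ 0.0937 -0.004   0.08  ]
[266.9369 216.9009] [0.133  0.0018 0.08  ]
peg [-0.0896  0.0715  0.0513] 0.8144635737242538 a 1.8700644524767136
11.25 [-0.0935  0.1137  0.0299] [-0.3387  0.4353  0.1527]
```

The cap spacing is 39.4 mm throughout, so there are no gaps, and the row reads about 3 mm beyond nominal, which is a frame offset along the track. The gate angle is 1.87. I start the sweep of the gate.

step_arm --commands '[[[0,0.02,0.004],[0,0,0],0],[[0,0.04,0.008],[0,0,0],0],[[0,0.06,0.008],[0,0,0],0],[[0,0.075,0.008],[0,0,0],0],[[0,0.09,0.008],[0,0,0],0],[[0.001,0.11,0.008],[0,0,0],0],[[0.002,0.125,0.008],[0,0,0],0],[[0.004,0.14,0.008],[0,0,0],0],[[0.006,0.155,0.008],[0,0,0],0],[[0.008,0.17,0.008],[0,0,0],0]]'

```text
time: 12.08
ee_pos: [0.4916, -0.1206, 0.0273]
tcp_rot: [[0.031, 1.0, -0.0], [1.0, -0.031, 0.001], [0.001, -0.0, -1.0]]
ft_force: [-2.3, 0.7, -0.4]
gripper_width: -0.0004
grasp_force: 0.5
```

```bash
python3 - <<'E'
from h import *
t=np.load("t.npy"); t=np.r_[T2W(t,(.003,0,0))[:2],t[2]]; np.save("t.npy",t)
s=manip.observe();print(s["time"],W2T(t,s["ee_pos"]),s["ft_force"])
for p in((-.0811,.0228),(-.0609,.0065),(-.037,-.0005)): print(go(*p,.027))
for c in("top","side"):
    manip.get_image(c)
    for r in manip.spot_point(c,"gate_peg")[:2]: print(c,r, W2T(t,at_z(c,r["at"],.057)))
E
```

```text
12.0833 [-0.09294206  0.04510846  0.02725524] [-2.26659366  0.67881791 -0.38147862]
(array([0.0294, 0.0559, 0.0006]), np.float64(0.0019))
(array([0.0798, 0.0967, 0.0007]), np.float64(0.0019))
(array([0.1395, 0.1144, 0.0007]), np.float64(0.0019))
side {'at': [293.7, 260.0], 'score': 0.6} [-0.09868169  0.02524819  0.057     ]
```

The gate follows: the peg reads an angle of about 1.25, with 2 N of contact force.

step_arm --commands '[[[0.007,0.015,0],[0,0,0],0],[[0.014,0.03,0],[0,0,0],0],[[0.021,0.043,0],[0,0,0],0],[[0.03,0.056,0],[0,0,0],0],[[0.042,0.068,0],[0,0,0],0],[[0.054,0.079,0],[0,0,0],0],[[0.067,0.089,0],[0,0,0],0],[[0.08,0.097,0],[0,0,0],0],[[0.09,0.101,0],[0,0,0],0],[[0.1,0.105,0],[0,0,0],0]]'

```text
time: 13.12
ee_pos: [0.5348, -0.0818, 0.0274]
tcp_rot: [[0.031, 1.0, 0.0], [1.0, -0.031, -0.0], [-0.0, 0.0, -1.0]]
ft_force: [0.4, -1.3, 0.5]
gripper_width: -0.0002
grasp_force: 0.5
```

```bash
python3 - <<'E'
from h import *
t=np.load("t.npy"); s=manip.observe();print(s["time"],W2T(t,s["ee_pos"]),s["ft_force"]); print(go(-.037,-.0005,.027))
for c in("top","side"):
    manip.get_image(c)
    for r in manip.spot_point(c,"gate_peg")[:2]: print(c,r, W2T(t,at_z(c,r["at"],.057)))
E
```

```text
13.1167 [-0.05261305  0.00326545  0.02741388] [ 0.41319604 -1.2820339   0.52737539]
(array([0.039 , 0.0095, 0.001 ]), np.float64(0.0021))
side {'at': [317.6, 238.9], 'score': 0.57} [-0.04888538 -0.02329058  0.057     ]
```

step_arm --commands '[[[0.006,0.002,0],[0,0,0],0],[[0.012,0.004,0],[0,0,0],0],[[0.018,0.005,0],[0,0,0],0],[[0.023,0.006,0],[0,0,0],0],[[0.027,0.007,0],[0,0,0],0],[[0.03,0.008,0],[0,0,0],0],[[0.033,0.008,0],[0,0,0],0],[[0.035,0.008,0],[0,0,0],0],[[0.037,0.008,0],[0,0,0],0],[[0.039,0.008,0],[0,0,0],0]]'

```text
time: 14.15
ee_pos: [0.5382, -0.0667, 0.0273]
tcp_rot: [[0.032, 1.0, 0.0], [1.0, -0.032, 0.0], [0.0, 0.0, -1.0]]
ft_force: [-0.1, 0.3, -0.0]
gripper_width: -0.0003
grasp_force: 0.4
```

step_arm --commands '[[[0.001,0,0],[0,0,0],0],[[0.002,0,0],[0,0,0],0],[[0.003,0,0],[0,0,0],0],[[0.004,0,0],[0,0,0],0],[[0.005,0,0],[0,0,0],0],[[0.006,0,0],[0,0,0],0],[[0.007,0,0],[0,0,0],0],[[0.008,0,0],[0,0,0],0],[[0.008,0,0],[0,0,0],0],[[0.008,0,0],[0,0,0],0]]'

```text
time: 14.98
ee_pos: [0.5383, -0.0653, 0.0275]
tcp_rot: [[0.033, 0.999, 0.0], [0.999, -0.033, -0.004], [-0.004, 0.0, -1.0]]
ft_force: [-0.9, -6.5, -1.3]
gripper_width: -0.0001
grasp_force: 3.4
```

```bash
python3 - <<'E'
from h import *
t=np.load("t.npy"); s=manip.observe();print(s["time"],W2T(t,s["ee_pos"]),s["ft_force"])
for c in("side",):
    manip.get_image(c)
    for r in manip.spot_point(c,"gate_peg")[:2]: print(c,r, W2T(t,at_z(c,r["at"],.057)))
E
```

```text
14.9833 [-0.03608513  0.00035307  0.02745444] [-0.86544228 -6.50596438 -1.34580688]
side {'at': [320.2, 228.7], 'score': 0.57} [-0.01986852 -0.03199451  0.057     ]
```

The gate is against its hard stop (6.5 N, with the peg at x = −20 mm). I back off and lift clear.

step_arm --commands '[[[-0.005,0,0],[0,0,0],0],[[-0.015,0,0],[0,0,0],0],[[-0.03,0,0],[0,0,0],0],[[-0.06,0,0],[0,0,0],0],[[-0.09,0,0],[0,0,0],0],[[-0.11,0,-0.04],[0,0,0],0],[[-0.12,0,-0.1],[0,0,0],0],[[-0.12,0,-0.18],[0,0,0],0],[[-0.12,0,-0.27],[0,0,0],0],[[-0.12,0,-0.35],[0,0,0],0]]'

```text
time: 15.92
ee_pos: [0.5363, -0.1127, 0.1691]
tcp_rot: [[0.033, 0.999, 0.0], [0.999, -0.033, 0.0], [0.0, 0.0, -1.0]]
ft_force: [0.8, 0.5, 0.2]
gripper_width: -0.0
grasp_force: 0.0
```

step_arm --commands '[[[0,-0.08,0],[0,0,0],0],[[0,-0.16,0],[0,0,0],0],[[0,-0.24,0],[0,0,0],0],[[-0.04,-0.3,0],[0,0,0],0],[[-0.1,-0.3,0],[0,0,0],0],[[-0.16,-0.3,0],[0,0,0],0],[[-0.22,-0.3,0],[0,0,0],0],[[-0.25,-0.3,0],[0,0,0],0],[[-0.25,-0.3,0],[0,0,0],0],[[-0.25,-0.3,0],[0,0,0],0]]'

```text
time: 16.75
ee_pos: [0.4133, -0.208, 0.1672]
tcp_rot: [[0.033, 0.999, -0.0], [0.999, -0.033, 0.001], [0.001, -0.0, -1.0]]
ft_force: [-0.2, 0.3, 0.2]
gripper_width: -0.0004
grasp_force: 0.0
```

```bash
python3 - <<'E'
from h import *
np.set_printoptions(precision=4,suppress=True)
t=np.load("t.npy")
s=manip.observe();print(s["time"],W2T(t,s["ee_pos"]),s["ft_force"])
T=save("top","t5"); hsv=cv2.cvtColor(T,cv2.COLOR_RGB2HSV)
m=(((hsv[...,0]<6)|(hsv[...,0]>174))&(hsv[...,1]>190)&(hsv[...,2]>120)).astype(np.uint8)
m[:150]=0; m[:,:240]=0; m[:,460:]=0
n,l,q,ce=cv2.connectedComponentsWithStats(m)
for i in range(1,n):
    if q[i,4]>20: print(ce[i], W2T(t,at_z("top",ce[i],.08)))
a=T[160:280,240:410]; a=cv2.resize(a,None,fx=2.5,fy=2.5,interpolation=2)
b=save("side","s5")[160:310,240:380]; b=cv2.resize(b,None,fx=2.6,fy=2.6,interpolation=2)
c=np.zeros((390,790,3),np.uint8); c[:a.shape[0],:a.shape[1]]=a; c[:b.shape[0],-b.shape[1]:]=b
cv2.imwrite("pics/v5.png",c[:,:,::-1])
E
```

```text
16.75 [-0.183   0.1204  0.1672] [-0.237   0.3193  0.1809]
[321.3364 208.785 ] [ 0.0117 -0.0008  0.08  ]
[303.1683 211.0396] [ 0.0512 -0.0009  0.08  ]
[284.8624 212.2294] [ 0.0907 -0.0034  0.08  ]
[266.9167 216.787 ] [0.13   0.0016 0.08  ]
```

View pics/v5.png

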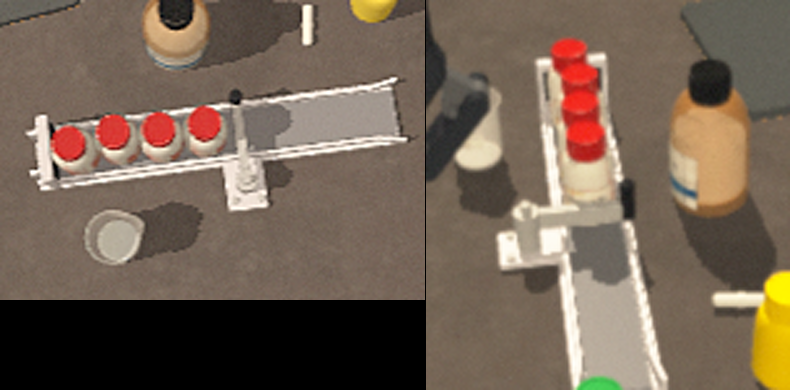

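The row is home with its caps at x = 130, 91, 51 and 12 mm. The gate lies straight across the track, with the peg at (236,97) in the top crop. The bystanders have not moved.

```bash
python3 -c "
from station import manip
print(manip.hand_in())"
```

```text
the job is handed in; nothing more can be done
None
```

The four red-capped bottles are home against the end stop with no gaps, the gate is fully shut behind them, the bystanders and look-alikes were left alone, and the job was handed in at about 17 s of the 54 s allowed.

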